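# Change the part in a turnbuckle clamp at the microscope bench

## Task

Change the part in the self-centring clamp: take the dark steel bushing out from between the open jaws and stand it upright in the blue tray, then stand the brass bushing in its place. Then turn the turnbuckle by its red-tipped spokes, pushing the upper ones away from the robot (towards the jaws), so that both jaws draw in together and hold the brass bushing firmly, upright and centred. Leave everything else on the bench where it is, and do not knock anything over.

Things in the scene. Friction and masses are not known exactly. Their poses are not given: they have to be found in the camera images.
- clamp: Fixed clamp, base plate 200 x 180 x 12 mm, origin at the centre of its underside. Its x points from the turnbuckle (robot's side) to the jaws and nest, z up. Place and yaw vary, left or right of the middle. In its frame (mm): nest (50, 0, 12), turnbuckle axis along y through (-65, 0, 78). Only the turnbuckle and the jaws' two upright blocks rise above z 26.
- nest (a point): Centre of the place between the jaws where the part stands, on the top of the base plate (12 mm above the bench).
- hub (a point): Centre of the turnbuckle, on its axis, 78 mm above the bench. The turnbuckle is a brass sleeve, 28 mm diameter, 60 mm long, lying along the clamp's y, with four spokes at 90 degrees in the clamp's x-z plane at y = 0: bars 8.4 mm thick with red ball ends 14 mm thick, reaching 55 mm from the axis. Turns stiffly (0.13 N m, about 3 N at a spoke's end) and stays where left.
- turnbuckle (a joint): Turnbuckle angle in rad, limits 0 to 7, starts at 0.1 to 1.7. At 0 one spoke points straight up; as it grows the upper spoke moves to the clamp's +x (away from the robot) and each jaw moves in 2.55 mm per rad. The jaws touch a centred bushing at 4.7 and it then stops turning, near 4.7 to 4.9 (up to 5.1 if pushed hard): a 10 N push at a spoke's end makes it firm.
- jaw_left: Left (+y of the clamp) jaw carriage, z 13 to 26 mm, sliding along y; origin at the clamp's origin when the turnbuckle reads 0. Its V face then stands 10 mm clear of a centred bushing's flange, and centres it on closing. At the turnbuckle it has an upright block, clamp x -82 to -48, top at z 92, y 49 to 71 when the turnbuckle reads 0, moving inward with the jaw.
- jaw_right: Right (-y of the clamp) jaw carriage, the mirror image; moves along +y of the clamp as it closes.
- steel_bushing: Stepped round bushing standing upright: flange 44 mm diameter, 18 mm high, below; boss 28 mm diameter above it, up to 48 mm total height (grip it by the boss). Origin: centre of its underside, z up its axis. Dark grey steel, 0.3 kg. Starts standing loosely between the open jaws.
- brass_bushing: Stepped round bushing standing upright: flange 44 mm diameter, 18 mm high, below; boss 28 mm diameter above it, up to 48 mm total height (grip it by the boss). Origin: centre of its underside, z up its axis. Yellow brass, 0.32 kg. Starts in one of three places in a row on the green mat, the white and the black one in the others, about 85 mm apart.
- tray: Blue open tray, fixed, 110 x 110 x 25 mm, walls and floor 5 mm thick. Origin at the centre of its underside, 3 mm above the bench, on the far part of the green mat.
- white_bushing: Stepped round bushing standing upright: flange 44 mm diameter, 18 mm high, below; boss 28 mm diameter above it, up to 48 mm total height (grip it by the boss). Origin: centre of its underside, z up its axis. White plastic, not needed: leave alone.
- black_bushing: Stepped round bushing standing upright: flange 44 mm diameter, 18 mm high, below; boss 28 mm diameter above it, up to 48 mm total height (grip it by the boss). Origin: centre of its underside, z up its axis. Black plastic, not needed: leave alone.
- loupe: Black loupe, 38 mm diameter, 38 mm high, standing on the mat beside the tray: leave alone. Origin under its centre.
- gauge_block: Steel block 35 x 20 x 30 mm high on the mat beside the tray: leave alone. Origin under its centre.
- oil_bottle: Yellow plastic bottle, 40 mm diameter, 105 mm high, standing just beyond the clamp: leave alone. Origin under its centre.
- caliper: Caliper 160 mm long lying at the back of the bench: leave alone. Origin under the middle of its beam.
- screwdriver: Red-handled screwdriver, 160 mm long, lying at the back of the bench: leave alone. Origin under its middle.
Things that resemble listed ones, but are neither listed nor needed, are in the scene too. Of the things that look like the brass_bushing, the smallest one is meant.

How it is judged:
On the way, in this order (a step that is already met when the one before it is completed fails the run):
1. the steel bushing stands in the blue tray, let go (x of steel_bushing in the frame of tray between -0.05 and 0.05 m and y of steel_bushing in the frame of tray between -0.05 and 0.05 m and z of steel_bushing in the frame of tray below 0.01 m and angle between steel_bushing's own z axis and vertical below 0.15 rad and contact force between steel_bushing and the fingers below 0.1 N), for 0.2 s.
2. the brass bushing stands on the clamp's plate between the open jaws (within 10 mm of the nest), let go (horizontal distance between brass_bushing and nest below 0.01 m and z of brass_bushing in the frame of clamp below 0.0155 m and angle between brass_bushing's own z axis and vertical below 0.08 rad and contact force between brass_bushing and the fingers below 0.1 N and value of joint turnbuckle below 4.2 rad), for 0.2 s.
3. both jaws have been drawn in and press on the brass bushing (contact force between each of jaw_left, jaw_right and brass_bushing above 2 N), for 0.2 s.
At the end, for the whole second after the job is handed in: The brass bushing stands upright (within 0.08 rad) on the clamp's plate, within 4 mm of the nest centre, both jaws pressing on it with more than 2 N; the steel bushing stands upright (within 0.15 rad) on the floor of the blue tray; both at rest (all of step 3 and horizontal distance between brass_bushing and nest below 0.004 m and z of brass_bushing in the frame of clamp below 0.0155 m and angle between brass_bushing's own z axis and vertical below 0.08 rad and x of steel_bushing in the frame of tray between -0.05 and 0.05 m and y of steel_bushing in the frame of tray between -0.05 and 0.05 m and z of steel_bushing in the frame of tray below 0.01 m and angle between steel_bushing's own z axis and vertical below 0.15 rad and linear speed of each of brass_bushing, steel_bushing below 0.01 m/s); the robot touches nothing.
It fails at once if the white or black bushing, loupe, oil bottle or gauge block is moved more than 25 mm (distance of any of white_bushing, black_bushing, loupe, oil_bottle, gauge_block from where it was at the start of the episode above 0.025 m).
It fails at once if the white or black bushing, loupe or oil bottle is tipped over (angle between any of white_bushing, black_bushing, loupe, oil_bottle's own z axis and vertical above 0.5 rad).
It fails at once if the caliper or the screwdriver is moved more than 25 mm (distance of any of caliper, screwdriver from where it was at the start of the episode above 0.025 m).
It also fails if it takes over 72 s, if anything falls off the work surface, if the arm or the gripper's body presses on something with over 40 N, if the wrist force passes 120 N, or if a joint passes its speed limit or range.

## Robot

A 7-joint arm with a two-finger parallel gripper is mounted at the origin on the work surface. World frame = base frame: x ahead of the robot, y to its left, z up, the work surface at z = 0. Lengths are in m, angles in rad, forces in N, time in s.
With the tool pointing down it reaches from about 0.425 to 0.875 m from the base axis. Payload 8.4 kg.
Tool frame: the origin (TCP) lies midway between the tips of the shut fingers; the grasp point (between the pads) lies arm.grasp_offset behind it (arm.grasp_offset is the distance from the TCP to the grasp point, in m); z points along the fingers, y is the line along which they close (so a half turn about z gives the same grasp; the last joint's range is limited). The gripper opens to 87 mm and grips with 3 to 60 N. Pads are 19 mm wide; open, the fingers measure 117 mm over their backs; the gripper's body (75 mm by 190 mm) begins 51 mm behind the grasp point.
Start: joints at [-1.333, 0.333, 0.04, 1.465, -0.013, 1.343, -0.059], TCP at [0.215, 0.613, 0.223] pointing down, gripper open.
Joint ranges: [-2.58, 2.58], [-0.38, 2.09], [-1.3, 1.39], [0.25, 2.4], [-1.5, 4.64], [0.08, 2.09], [-2.65, 2.65]. Speed limits (rad/s): [2.22, 2.22, 2.79, 2.79, 3.14, 3.14, 3.14].

## Interface

Orientations are given as a rotation vector (axis times angle).
In Python, from bench import arm gives the robot as it stands. The module is installed in compiled form; this text tells all that it offers.
- The arm moves only by the tool step_arm, never from a script. Its argument "increments" is a list of rows, each a list of 3 entries, a list of its own where there are three numbers: the shift along the tool's x, y, z each as a share of 0.08 m, from -1 to 1, then the turn, a rotation vector about the tool's x, y, z each as a share of 90 degrees, from -1 to 1, then the closure, from -1 (fully open) to 1 (shut). A call has exactly 5 rows; each row is the pose to reach, as a shift and turn from the pose commanded when the call began, along the tool's axes at that moment; what a row does not reach only later rows make up. A row lasts 1/10 s, in which the tool goes at most 50 mm and 8.59 degrees, less where a joint would pass 70% of its speed; a pose out of reach is approached as far as the arm can. A call with a number of a shift or a turn outside -1 to 1 is refused whole. A call with a gripper value outside its range is refused whole. The fingers move at their own pace and stop on an object; "newtons" is the grip in N (left out, the last holds). Time passes only in rows, so rows that repeat a pose let the fingers close, or fill a call up. It gives the time, the measured TCP pose, the force, the opening and the grip force at its end, in the units of the state.
- arm.sense(): the state, without advancing time (a new reading comes with each control period).
- arm.camera(name): name is "scene" or "top" or "wrist"; returns a dict with "image" (420x560x3 uint8, red, green, blue), "camera_matrix" (3x3 intrinsics, pixels), "k1" (the pictures are not rectified: a ray, as slopes to the right and down, at radius r is drawn at 1 + k1 r^2 times it, then the intrinsics apply), "R" (3x3) and "t" (3): a world point X has camera coordinates R X + t. Camera axes: x right, y down, z forward; pixel columns grow to the right and rows downward; lengths in m; the calibration is good to about 2 mm. A picture is of the moment at which its call begins. There is no depth.
- arm.hand_in(): hands the job in; it is judged then, once.
The state is a dict: "time": time; "q": joint angles; "dq": joint speeds; "joint_efforts": joint torques, N m; "position": TCP position; "orientation": TCP orientation; "force": force on the tool from outside, world axes, zero at the start; "moment": the same for the moment, N m; "grip_width": finger opening in m; "gripper_force": force on a finger pad.
Only numpy, scipy, OpenCV 4.12 (cv2) and the standard library are available. Lean on these libraries where they do the work, as an engineer would, in place of code of your own. Each camera call takes 0.05 s, during which the arm holds its last target. There are 200 camera calls.

## Working session

There is one attempt and no reset: what is moved stays moved. The work goes in short steps, Python scripts to look and compute and a tool call to move; the robot and the scene stay as the last step left them, time stands still between calls to the robot, and variables do not carry over. Pictures are saved under pics/ and viewed, at most 10 in all, crops included, and the job is handed in when it is done.

Besides the shell and the picture viewer there is one more tool, called after "Call:" as name(argument=value, ...), one argument or row to a line, values as JSON. step_arm: Moves the arm, as the interface text tells. Shift numbers are shares of 0.08 m and turn numbers shares of 90 degrees, none past 1 either way. Its arguments: {"type":"object","properties":{"increments":{"type":"array","items":{"type":"array"}},"newtons":{"type":"number"}},"required":["increments"]}

```bash
mkdir -p pics
cat > h.py <<'E'
import numpy as np, cv2
from scipy.spatial.transform import Rotation as Ro
from bench import arm
def shot(n,f):
    c=arm.camera(n); cv2.imwrite('pics/'+f+'.png',cv2.cvtColor(c['image'],cv2.COLOR_RGB2BGR)); np.savez('pics/'+f,**c); return c
def dist(c):
    return np.array([float(c['k1']),0,0,0])
def w(c,u,v,z):
    p=cv2.undistortPointsIter(np.array([[[u,v]]],float),np.array(c['camera_matrix']),dist(c),None,None,(3,50,1e-10))[0,0]
    R=np.array(c['R']);t=np.array(c['t']); d=R.T@np.array([p[0],p[1],1]); o=-R.T@t
    return o+d*(z-o[2])/d[2]
def px(c,X):
    return cv2.projectPoints(np.array(X,float).reshape(-1,3),cv2.Rodrigues(np.array(c['R']))[0],np.array(c['t'],float),np.array(c['camera_matrix']),dist(c))[0][:,0]
def go(X,yaw=None):
    s=arm.sense(); R=Ro.from_rotvec(s['orientation']); d=R.inv().apply(np.array(X)-s['position'])/0.08
    print('shift shares',d.round(3)); 
    if yaw is not None:
        print('R',R.as_matrix().round(3).tolist())
def st():
    s=arm.sense(); print({k:np.round(s[k],3).tolist() for k in ('time','position','orientation','force','grip_width','gripper_force','q')})
E
python3 - <<'E'
from h import *
shot('scene','s0');c=shot('top','t0')
a=cv2.imread('pics/t0.png'); print(c['k1'],c['t'],c['R'])
st();print(arm.grasp_offset)
E
```

```text
0.044599401197688536 [0.10491717 0.52589078 0.96345405] [[-0.11149141 -0.99376394 -0.00169895]
 [-0.97221383  0.10942748 -0.2069442 ]
 [ 0.20583959 -0.02142075 -0.97835127]]
{'time': 0.1, 'position': [0.215, 0.613, 0.222], 'orientation': [-0.527, -3.097, 0.002], 'force': [-0.279, -0.176, 0.615], 'grip_width': 0.087, 'gripper_force': 0.0, 'q': [-1.333, 0.334, 0.04, 1.466, -0.013, 1.343, -0.058]}
0.0187
```

View pics/t0.png

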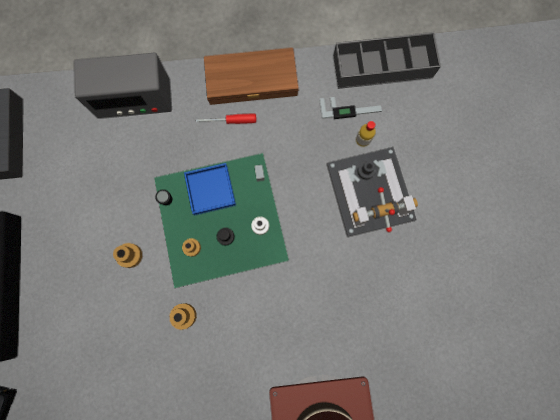

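View pics/s0.png

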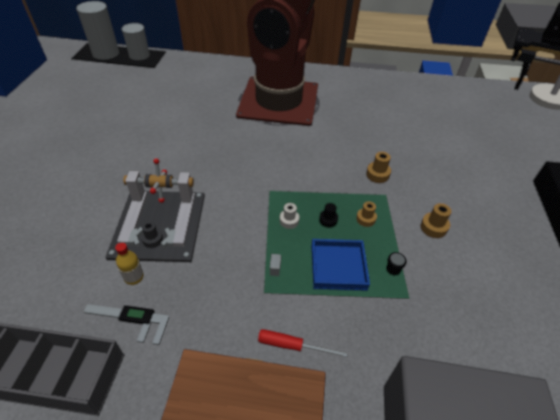

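The top view shows the clamp at about (372,192), with the steel bushing at (368,170), the tray at (210,190) and the oil bottle at (367,133). There are three brass candidates: (191,247) on the mat, (128,255) off it and (182,316) off it. The one on the mat looks smallest and is in line with the black (225,236) and white (260,225) bushings, so it fits the description. I'll confirm it in an enlarged crop.

Run:
```python
from h import *
c=np.load('pics/t0.npz'); im=cv2.imread('pics/t0.png')
a=cv2.resize(im[145:340,100:300],None,fx=2.9,fy=2.9,interpolation=cv2.INTER_CUBIC)[:560,:400]
a=cv2.resize(im[150:335,105:275],(400,435),interpolation=cv2.INTER_CUBIC)
b=cv2.resize(im[115:245,320:425],(400,495),interpolation=cv2.INTER_CUBIC)
o=np.zeros((500,800,3),np.uint8);o[:435,:400]=a;o[:495,400:]=b
cv2.imwrite('pics/crop.png',o)
for n,u,v,z in [('brass',189,247,.048),('big1',124,255,.05),('big2',179,316,.05),('black',224,236,.048),('white',260,225,.048),('steel',367,169,.06),('loupe',163,197,.038),('trayc',210,190,.01),('bottle',370,126,.105)]: print(n,w(c,u,v,z).round(4))
for n,u,v in [('TL',329,163),('TR',391,150),('BR',415,220),('BL',347,236)]: print(n,w(c,u,v,.012).round(4))
print(px(c,[[0,0,0],[.215,.613,.22]]))
```

```text
brass [0.4573 0.2686 0.048 ]
big1 [0.4556 0.4221 0.05  ]
big2 [0.3007 0.3013 0.05  ]
black [0.4743 0.1831 0.048 ]
white [0.4913 0.094  0.048 ]
steel [ 0.5988 -0.1827  0.06  ]
loupe [0.59   0.3261 0.038 ]
trayc [0.6023 0.2131 0.01  ]
bottle [ 0.6918 -0.1949  0.105 ]
TL [ 0.6392 -0.0997  0.012 ]
TR [ 0.6559 -0.2645  0.012 ]
BR [ 0.4666 -0.2932  0.012 ]
BL [ 0.4454 -0.1183  0.012 ]
[[323.97890457 436.26187139]
 [-13.81169597 391.71897666]]
```

View pics/crop.png

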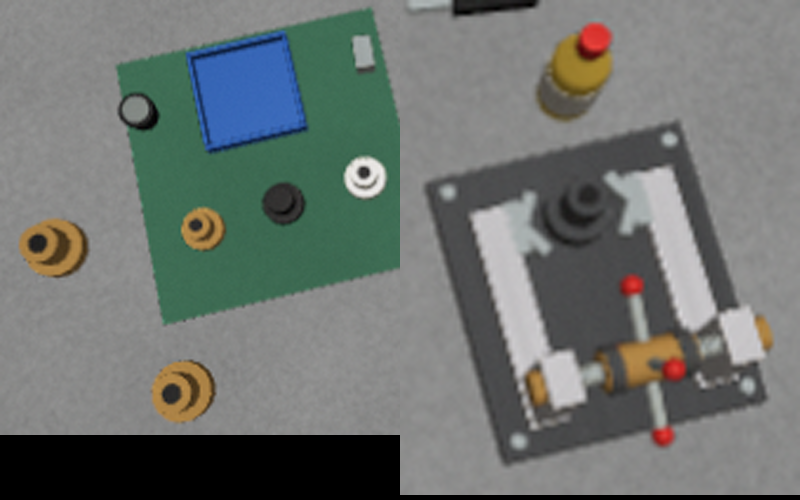

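The crop confirms it: of the three brass pieces, the mat one at crop (203,228), top-image (191,247), is clearly smallest. The others, at crop (52,247) and (183,390), are bigger decoys. Clamp corners in the crop are at (427,185), (680,122), (767,400) and (505,465), and the steel boss top is at (588,193).

Run:
```python
from h import *
c=np.load('pics/t0.npz')
f=lambda u,v,z: w(c,320+(u-400)*.2625,115+v*.2626,z)
P=np.array([f(427,185,.012),f(680,122,.012),f(767,400,.012),f(505,465,.012)])
m=P.mean(0); x=(P[0]+P[1]-P[2]-P[3])[:2]; y=(P[0]+P[3]-P[1]-P[2])[:2]
print(P.round(4),m.round(4),'yaw',np.degrees(np.arctan2(x[1],x[0])),np.degrees(np.arctan2(-y[0],y[1])))
y0=np.arctan2(x[1],x[0]); u=np.array([np.cos(y0),np.sin(y0)])
print('nest',m[:2]+.05*u,'hub',m[:2]-.065*u,'steel',f(588,193,.06),'hub px',f(647,360,.078))
T=np.array([w(c,105+a*.425,150+b*.4253,.028) for a,b in [(189,53),(287,34),(306,129),(208,150)]])
print('tray',T.mean(0),T.round(3).tolist())
for a,b in [(202,222)]: print('brass',w(c,105+a*.425,150+b*.4253,.048))
print(Ro.from_rotvec(arm.sense()['orientation']).as_matrix().round(3))
```

```text
[[ 0.6382 -0.0946  0.012 ]
 [ 0.6631 -0.2722  0.012 ]
 [ 0.4662 -0.2965  0.012 ]
 [ 0.4425 -0.1193  0.012 ]] [ 0.5525 -0.1957  0.012 ] yaw 7.113397641326986 7.803961035716393
nest [ 0.60211239 -0.18947599] hub [ 0.48799754 -0.20371685] steel [ 0.60657172 -0.18976954  0.06      ] hub px [ 0.49025391 -0.20450466  0.078     ]
tray [0.60085085 0.20972864 0.028     ] [[0.65, 0.269, 0.028], [0.66, 0.162, 0.028], [0.552, 0.151, 0.028], [0.541, 0.256, 0.028]]
brass [0.46301339 0.26381447 0.048     ]
[[-0.944  0.33  -0.   ]
 [ 0.33   0.944 -0.001]
 [-0.    -0.001 -1.   ]]
```

Call:
step_arm(
  increments=[
    [[-0.3,-0.3,0],[0,0,-0.09],-0.15],
    [[-0.6,-0.6,0],[0,0,-0.18],-0.15],
    [[-1,-1,0],[0,0,-0.27],-0.15],
    [[-1,-1,0],[0,0,-0.297],-0.15],
    [[-1,-1,0],[0,0,-0.297],-0.15],
  ],
  newtons=25,
)

```text
time: 0.6
position: [0.2646, 0.5105, 0.2226]
orientation: [0.201, -3.135, -0.0]
force: [-0.6, 0.7, 0.1]
grip_width: 0.0554
gripper_force: 0.0
```

Call:
step_arm(
  increments=[
    [[-0.07,-0.2,0],[0,0,0],-0.15],
    [[-0.14,-0.4,0],[0,0,0],-0.15],
    [[-0.21,-0.6,0],[0,0,0],-0.15],
    [[-0.28,-0.8,0],[0,0,0],-0.15],
    [[-0.34,-1,0],[0,0,0],-0.15],
  ],
)

```text
time: 1.1
position: [0.302, 0.4342, 0.2226]
orientation: [-0.202, 3.135, -0.0]
force: [-0.1, -0.7, 0.6]
grip_width: 0.05
gripper_force: 0.0
```

Call:
step_arm(
  increments=[
    [[-0.07,-0.2,0],[0,0,0],-0.15],
    [[-0.14,-0.4,0],[0,0,0],-0.15],
    [[-0.21,-0.6,0],[0,0,0],-0.15],
    [[-0.28,-0.8,0],[0,0,0],-0.15],
    [[-0.34,-1,0],[0,0,0],-0.15],
  ],
)

```text
time: 1.6
position: [0.3392, 0.3586, 0.2226]
orientation: [-0.203, 3.135, -0.0]
force: [0.4, 0.9, -0.4]
grip_width: 0.0499
gripper_force: 0.0
```

Call:
step_arm(
  increments=[
    [[-0.07,-0.2,0],[0,0,0],-0.15],
    [[-0.14,-0.4,0],[0,0,0],-0.15],
    [[-0.21,-0.6,0],[0,0,0],-0.15],
    [[-0.28,-0.8,0],[0,0,0],-0.15],
    [[-0.34,-1,0],[0,0,0],-0.15],
  ],
)

```text
time: 2.1
position: [0.3763, 0.2827, 0.2225]
orientation: [0.203, -3.135, -0.0]
force: [-0.3, 0.7, 0.2]
grip_width: 0.0504
gripper_force: 0.0
```

Call:
step_arm(
  increments=[
    [[-0.07,-0.2,0],[0,0,0],-0.15],
    [[-0.14,-0.4,0],[0,0,0],-0.15],
    [[-0.21,-0.6,0],[0,0,0],-0.15],
    [[-0.28,-0.8,0],[0,0,0],-0.15],
    [[-0.34,-1,0],[0,0,0],-0.15],
  ],
)

```text
time: 2.6
position: [0.4135, 0.207, 0.2226]
orientation: [0.203, -3.135, -0.0]
force: [-0.2, -0.0, 0.8]
grip_width: 0.05
gripper_force: 0.0
```

Call:
step_arm(
  increments=[
    [[-0.07,-0.2,0],[0,0,0],-0.15],
    [[-0.14,-0.4,0],[0,0,0],-0.15],
    [[-0.21,-0.6,0],[0,0,0],-0.15],
    [[-0.28,-0.8,0],[0,0,0],-0.15],
    [[-0.34,-1,0],[0,0,0],-0.15],
  ],
)

```text
time: 3.1
position: [0.4507, 0.1312, 0.2226]
orientation: [0.203, -3.135, -0.0]
force: [0.3, -1.1, 0.1]
grip_width: 0.0503
gripper_force: 0.0
```

Call:
step_arm(
  increments=[
    [[-0.07,-0.2,0],[0,0,0],-0.15],
    [[-0.14,-0.4,0],[0,0,0],-0.15],
    [[-0.21,-0.6,0],[0,0,0],-0.15],
    [[-0.28,-0.8,0],[0,0,0],-0.15],
    [[-0.34,-1,0],[0,0,0],-0.15],
  ],
)

```text
time: 3.6
position: [0.4879, 0.0554, 0.2226]
orientation: [-0.204, 3.135, 0.0]
force: [0.6, 0.0, 0.3]
grip_width: 0.0503
gripper_force: 0.0
```

Call:
step_arm(
  increments=[
    [[-0.07,-0.2,0],[0,0,0],-0.15],
    [[-0.14,-0.4,0],[0,0,0],-0.15],
    [[-0.21,-0.6,0],[0,0,0],-0.15],
    [[-0.28,-0.8,0],[0,0,0],-0.15],
    [[-0.34,-1,0],[0,0,0],-0.15],
  ],
)

```text
time: 4.1
position: [0.5251, -0.0204, 0.2226]
orientation: [-0.204, 3.135, 0.0]
force: [-1.1, -0.3, 0.4]
grip_width: 0.0498
gripper_force: 0.0
```

Call:
step_arm(
  increments=[
    [[-0.07,-0.2,0],[0,0,0],-0.15],
    [[-0.14,-0.4,0],[0,0,0],-0.15],
    [[-0.21,-0.6,0],[0,0,0],-0.15],
    [[-0.28,-0.8,0],[0,0,0],-0.15],
    [[-0.34,-1,0],[0,0,0],-0.15],
  ],
)

```text
time: 4.6
position: [0.5624, -0.0962, 0.2225]
orientation: [0.204, -3.135, -0.0]
force: [-0.3, 0.3, 0.6]
grip_width: 0.0499
gripper_force: 0.0
```

Call:
step_arm(
  increments=[
    [[-0.07,-0.2,0],[0,0,0],-0.15],
    [[-0.14,-0.4,0],[0,0,0],-0.15],
    [[-0.21,-0.6,0],[0,0,0],-0.15],
    [[-0.28,-0.8,0],[0,0,0],-0.15],
    [[-0.36,-1,0],[0,0,0],-0.15],
  ],
)

```text
time: 5.1
position: [0.6011, -0.1718, 0.2225]
orientation: [0.204, -3.135, -0.0]
force: [-0.6, 0.2, -0.4]
grip_width: 0.0501
gripper_force: 0.0
```

Run:
```python
from h import *
c=shot('wrist','w1');st()
print(px(c,[[.602,-.1895,.012],[.602,-.1895,.06],[.488,-.2037,.078]]))
```

```text
{'time': 5.15, 'position': [0.602, -0.174, 0.222], 'orientation': [-0.201, 3.135, -0.003], 'force': [-1.514, -0.766, -0.078], 'grip_width': 0.05, 'gripper_force': 0.0, 'q': [-0.333, 0.331, 0.694, 1.555, -0.214, 1.333, 2.083]}
[[262.5970261  178.15720385]
 [260.37419177 188.56056001]
 [258.06033036  55.31192158]]
```

View pics/w1.png

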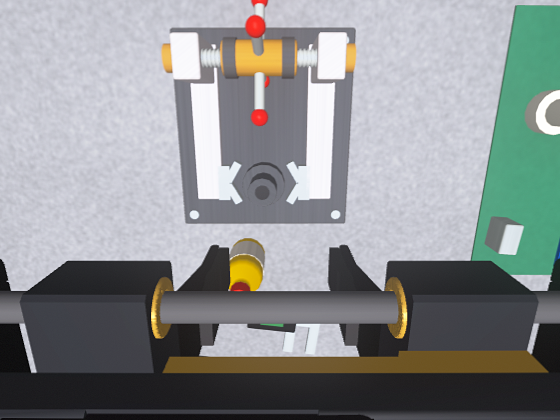

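The wrist view shows the clamp squarely: steel boss top at (262,188), turnbuckle hub near (258,57), and spoke balls at (260,117), (255,26) and (260,3). The bottle is at (246,262).

Run:
```python
from h import *
from scipy.optimize import least_squares
c=np.load('pics/w1.npz')
p=w(c,262,188,.06); print('steel',p)
go([p[0],p[1],.13])
yaw=np.radians(7.3)
def pts(q):
    a,hx,hy=q; u=np.array([np.cos(yaw),np.sin(yaw),0]);h=np.array([hx,hy,.078])
    return np.array([h+.048*(np.sin(t)*u+np.cos(t)*np.array([0,0,1])) for t in (a,a+np.pi/2,a-np.pi/2)])
m=np.array([[255,26],[260,117],[260,3]])
for a0 in (-.6,0,.6):
    r=least_squares(lambda q:(px(c,pts(q))-m).ravel(),[a0,.488,-.204]); print(r.x,r.cost)
# plate corners
P=np.array([w(c,u,v,.012) for u,v in [(186,223),(349,223),(355,29),(171,29)]]);print(P.round(4),P.mean(0))
```

```text
steel [ 0.60125673 -0.18803295  0.06      ]
shift shares [ 0.026 -0.166  1.156]
[-0.34778754  0.49105506 -0.20213379] 1.0867232558142366
[-0.34778752  0.49105506 -0.20213379] 1.0867232558148587
[-0.34778753  0.49105506 -0.20213379] 1.0867232558143667
[[ 0.6641 -0.2688  0.012 ]
 [ 0.6403 -0.0874  0.012 ]
 [ 0.4452 -0.1184  0.012 ]
 [ 0.4681 -0.2941  0.012 ]] [ 0.55441261 -0.19215907  0.012     ]
```

Call:
step_arm(
  increments=[
    [[0.01,-0.08,0.2],[0,0,0],-0.15],
    [[0.02,-0.17,0.4],[0,0,0],-0.15],
    [[0.02,-0.17,0.6],[0,0,0],-0.15],
    [[0.02,-0.17,0.8],[0,0,0],-0.15],
    [[0.02,-0.17,1],[0,0,0],-0.15],
  ],
)

```text
time: 5.65
position: [0.6011, -0.1835, 0.1408]
orientation: [0.205, -3.134, -0.001]
force: [-0.5, 0.2, -0.5]
grip_width: 0.0501
gripper_force: 0.0
```

Call:
step_arm(
  increments=[
    [[0,0,0.2],[0,0,0],-0.15],
    [[0,0,0.4],[0,0,0],-0.15],
    [[0,0,0.6],[0,0,0],-0.15],
    [[0,0,0.75],[0,0,0],-0.15],
    [[0,0,0.9],[0,0,0],-0.15],
  ],
)

```text
time: 6.15
position: [0.6015, -0.1843, 0.0695]
orientation: [0.204, -3.135, 0.0]
force: [-0.4, -0.2, -0.2]
grip_width: 0.0502
gripper_force: 0.0
```

Call:
step_arm(
  increments=[
    [[0,0,0.15],[0,0,0],-0.15],
    [[0,0,0.3],[0,0,0],-0.15],
    [[0,0,0.4],[0,0,0],-0.15],
    [[0,0,0.46],[0,0,0],-0.15],
    [[0,0,0.46],[0,0,0],-0.15],
  ],
)

```text
time: 6.65
position: [0.6012, -0.1842, 0.0332]
orientation: [0.203, -3.134, -0.0]
force: [0.2, 0.3, 0.8]
grip_width: 0.0503
gripper_force: 0.0
```

Call:
step_arm(
  increments=[
    [[0,0,0],[0,0,0],1],
    [[0,0,0],[0,0,0],1],
    [[0,0,0],[0,0,0],1],
    [[0,0,0],[0,0,0],1],
    [[0,0,0],[0,0,0],1],
  ],
)

```text
time: 7.15
position: [0.6018, -0.1847, 0.0342]
orientation: [-0.203, 3.134, -0.001]
force: [-0.3, -1.6, 2.2]
grip_width: 0.0273
gripper_force: 25.0
```

Call:
step_arm(
  increments=[
    [[0,0,-0.15],[0,0,0],1],
    [[0,0,-0.35],[0,0,0],1],
    [[0,0,-0.6],[0,0,0],1],
    [[0,0,-0.8],[0,0,0],1],
    [[0,0,-1],[0,0,0],1],
  ],
)

```text
time: 7.65
position: [0.6016, -0.1842, 0.1155]
orientation: [-0.204, 3.134, 0.0]
force: [-1.0, -0.1, -3.4]
grip_width: 0.027
gripper_force: 25.0
```

Call:
step_arm(
  increments=[
    [[-0.03,0.2,0],[0,0,0],1],
    [[-0.05,0.4,0],[0,0,0],1],
    [[-0.08,0.6,0],[0,0,0],1],
    [[-0.1,0.8,0],[0,0,0],1],
    [[-0.13,0.98,0],[0,0,0],1],
  ],
)

```text
time: 8.15
position: [0.6012, -0.1028, 0.113]
orientation: [0.206, -3.134, -0.001]
force: [0.4, -0.1, -2.8]
grip_width: 0.0273
gripper_force: 25.0
```

Call:
step_arm(
  increments=[
    [[-0.03,0.2,0],[0,0,0],1],
    [[-0.05,0.4,0],[0,0,0],1],
    [[-0.08,0.6,0],[0,0,0],1],
    [[-0.1,0.8,0],[0,0,0],1],
    [[-0.13,0.98,0],[0,0,0],1],
  ],
)

```text
time: 8.65
position: [0.6018, -0.0245, 0.1137]
orientation: [0.204, -3.135, -0.0]
force: [-0.0, 0.9, -2.9]
grip_width: 0.0274
gripper_force: 25.0
```

Call:
step_arm(
  increments=[
    [[-0.03,0.2,0],[0,0,0],1],
    [[-0.05,0.4,0],[0,0,0],1],
    [[-0.08,0.6,0],[0,0,0],1],
    [[-0.1,0.8,0],[0,0,0],1],
    [[-0.13,0.98,0],[0,0,0],1],
  ],
)

```text
time: 9.15
position: [0.6019, 0.0545, 0.1137]
orientation: [0.204, -3.135, -0.0]
force: [0.3, -0.5, -3.9]
grip_width: 0.0271
gripper_force: 25.0
```

Call:
step_arm(
  increments=[
    [[-0.03,0.2,0],[0,0,0],1],
    [[-0.05,0.4,0],[0,0,0],1],
    [[-0.08,0.6,0],[0,0,0],1],
    [[-0.1,0.8,0],[0,0,0],1],
    [[-0.13,0.98,0],[0,0,0],1],
  ],
)

```text
time: 9.65
position: [0.602, 0.1337, 0.1137]
orientation: [0.204, -3.135, -0.0]
force: [-0.4, -0.1, -3.1]
grip_width: 0.0274
gripper_force: 25.0
```

Call:
step_arm(
  increments=[
    [[-0.03,0.2,0],[0,0,0],1],
    [[-0.05,0.4,0],[0,0,0],1],
    [[-0.08,0.6,0],[0,0,0],1],
    [[-0.1,0.8,0],[0,0,0],1],
    [[-0.13,0.98,0],[0,0,0],1],
  ],
)

```text
time: 10.15
position: [0.6022, 0.2128, 0.1137]
orientation: [0.204, -3.135, -0.0]
force: [-0.3, -0.1, -3.4]
grip_width: 0.0275
gripper_force: 25.0
```

Run:
```python
from h import *
c=shot('top','t2');st()
im=cv2.imread('pics/t2.png'); cv2.imwrite('pics/c2.png',cv2.resize(im[130:310,100:300],(600,540)))
```

```text
{'time': 10.2, 'position': [0.602, 0.216, 0.114], 'orientation': [0.209, -3.135, -0.003], 'force': [-1.002, 3.284, -2.252], 'grip_width': 0.027, 'gripper_force': 25.001, 'q': [-0.827, 0.423, 0.536, 1.644, -0.235, 1.138, 1.472]}
```

View pics/c2.png

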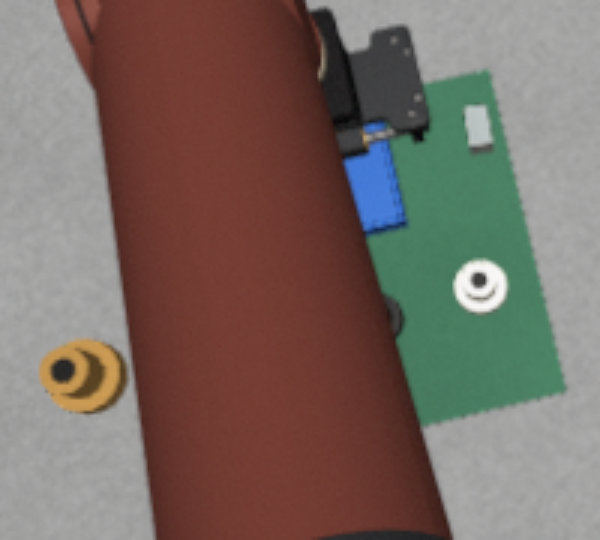

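The top view is blocked by the arm, but the TCP reads within 3 mm of the tray centre and the neighbouring parts are undisturbed. I'll lower and release.

Call:
step_arm(
  increments=[
    [[0,-0.03,0.2],[0,0,0],1],
    [[0,-0.03,0.4],[0,0,0],1],
    [[0,-0.03,0.6],[0,0,0],1],
    [[0,-0.03,0.8],[0,0,0],1],
    [[0,-0.03,0.95],[0,0,0],1],
  ],
)

```text
time: 10.7
position: [0.6019, 0.2079, 0.0355]
orientation: [0.202, -3.133, 0.001]
force: [-0.6, 0.0, -3.6]
grip_width: 0.0271
gripper_force: 25.0
```

Call:
step_arm(
  increments=[
    [[0,0,0.04],[0,0,0],1],
    [[0,0,0.08],[0,0,0],1],
    [[0,0,0.1],[0,0,0],1],
    [[0,0,0.1],[0,0,0],1],
    [[0,0,0.1],[0,0,0],1],
  ],
)

```text
time: 11.2
position: [0.6031, 0.209, 0.0303]
orientation: [-0.204, 3.134, 0.001]
force: [0.3, 0.3, -2.5]
grip_width: 0.0276
gripper_force: 25.0
```

Call:
step_arm(
  increments=[
    [[0,0,0],[0,0,0],-0.15],
    [[0,0,0],[0,0,0],-0.15],
    [[0,0,0],[0,0,0],-0.15],
    [[0,0,0],[0,0,0],-0.15],
    [[0,0,0],[0,0,0],-0.15],
  ],
)

```text
time: 11.7
position: [0.6028, 0.2088, 0.0299]
orientation: [-0.204, 3.135, 0.0]
force: [-0.4, -1.0, 0.6]
grip_width: 0.0486
gripper_force: 0.0
```

Call:
step_arm(
  increments=[
    [[0,0,-0.1],[0,0,0],-0.15],
    [[0,0,-0.3],[0,0,0],-0.15],
    [[0,0,-0.5],[0,0,0],-0.15],
    [[0,0,-0.75],[0,0,0],-0.15],
    [[0,0,-1],[0,0,0],-0.15],
  ],
)

```text
time: 12.2
position: [0.6031, 0.2088, 0.1122]
orientation: [-0.203, 3.134, 0.001]
force: [-0.1, 0.4, -0.6]
grip_width: 0.05
gripper_force: 0.0
```

Call:
step_arm(
  increments=[
    [[0.2,0,-0.2],[0,0,0],-0.15],
    [[0.4,0.1,-0.4],[0,0,0],-0.15],
    [[0.6,0.2,-0.5],[0,0,0],-0.15],
    [[0.8,0.3,-0.5],[0,0,0],-0.15],
    [[0.9,0.4,-0.5],[0,0,0],-0.15],
  ],
)

```text
time: 12.7
position: [0.5266, 0.2316, 0.1516]
orientation: [-0.203, 3.134, 0.003]
force: [-0.4, -0.4, 1.3]
grip_width: 0.0502
gripper_force: 0.0
```

Run:
```python
from h import *
c=shot('wrist','w3');st()
print(px(c,[[.463,.264,.048],[.601,.21,.056]]))
```

```text
{'time': 12.75, 'position': [0.526, 0.233, 0.151], 'orientation': [-0.206, 3.134, 0.003], 'force': [0.052, 1.351, -1.285], 'grip_width': 0.05, 'gripper_force': 0.0, 'q': [-0.956, 0.248, 0.541, 1.768, -0.14, 1.163, 1.329]}
[[333.20136663 131.57270282]
 [241.19349096 292.6052552 ]]
```

View pics/w3.png

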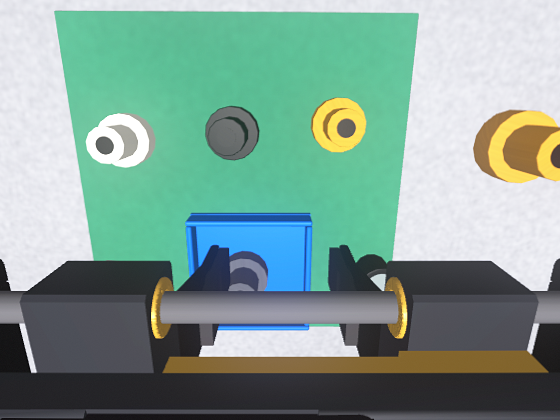

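The steel bushing stands in the tray at (245,275). The brass boss top is at (346,127) and its flange at (339,125), with black at (231,131), white at (113,143) and a big decoy at (525,147).

Run:
```python
from h import *
c=np.load('pics/w3.npz')
p=w(c,346,127,.048); q=w(c,339,125,.018); print(p,q)
go([p[0],p[1],.0215]); go([q[0],q[1],.0215])
```

```text
[0.45849805 0.27281319 0.048     ] [0.45890563 0.27268179 0.018     ]
shift shares [0.767 0.596 1.621]
shift shares [0.762 0.594 1.621]
```

Call:
step_arm(
  increments=[
    [[0.2,0.15,0],[0,0,0],-0.15],
    [[0.4,0.3,0.1],[0,0,0],-0.15],
    [[0.6,0.45,0.3],[0,0,0],-0.15],
    [[0.76,0.59,0.5],[0,0,0],-0.15],
    [[0.76,0.59,0.7],[0,0,0],-0.15],
  ],
)

```text
time: 13.25
position: [0.4595, 0.272, 0.0936]
orientation: [0.208, -3.134, -0.002]
force: [0.7, -0.1, 0.6]
grip_width: 0.0499
gripper_force: 0.0
```

Call:
step_arm(
  increments=[
    [[0,0,0.2],[0,0,0],-0.15],
    [[0,0,0.4],[0,0,0],-0.15],
    [[0,0,0.6],[0,0,0],-0.15],
    [[0,0,0.8],[0,0,0],-0.15],
    [[0,0,0.87],[0,0,0],-0.15],
  ],
)

```text
time: 13.75
position: [0.4607, 0.2695, 0.0231]
orientation: [0.203, -3.134, 0.002]
force: [-0.5, -0.3, 0.2]
grip_width: 0.05
gripper_force: 0.0
```

Call:
step_arm(
  increments=[
    [[0,0,0],[0,0,0],1],
    [[0,0,0],[0,0,0],1],
    [[0,0,0],[0,0,0],1],
    [[0,0,0],[0,0,0],1],
    [[0,0,0],[0,0,0],1],
  ],
)

```text
time: 14.25
position: [0.4612, 0.2707, 0.025]
orientation: [-0.204, 3.134, 0.002]
force: [-0.2, 0.5, 5.3]
grip_width: 0.0276
gripper_force: 25.0
```

Call:
step_arm(
  increments=[
    [[0,0,-0.2],[0,0,0],1],
    [[0,0,-0.4],[0,0,0],1],
    [[0,0,-0.6],[0,0,0],1],
    [[0,0,-0.8],[0,0,0],1],
    [[0,0,-1],[0,0,0],1],
  ],
)

```text
time: 14.75
position: [0.4602, 0.2697, 0.1044]
orientation: [0.203, -3.134, 0.001]
force: [0.3, -0.9, -2.7]
grip_width: 0.0273
gripper_force: 25.0
```

Call:
step_arm(
  increments=[
    [[-0.03,-0.2,-0.1],[0,0,0],1],
    [[-0.07,-0.4,-0.2],[0,0,0],1],
    [[-0.1,-0.6,-0.2],[0,0,0],1],
    [[-0.14,-0.8,-0.2],[0,0,0],1],
    [[-0.17,-0.98,-0.2],[0,0,0],1],
  ],
)

```text
time: 15.25
position: [0.4845, 0.1916, 0.1195]
orientation: [0.201, -3.134, 0.001]
force: [0.3, -0.5, -3.3]
grip_width: 0.0272
gripper_force: 25.0
```

Call:
step_arm(
  increments=[
    [[-0.03,-0.2,0],[0,0,0],1],
    [[-0.07,-0.4,0],[0,0,0],1],
    [[-0.1,-0.6,0],[0,0,0],1],
    [[-0.14,-0.8,0],[0,0,0],1],
    [[-0.17,-0.98,0],[0,0,0],1],
  ],
)

```text
time: 15.75
position: [0.508, 0.116, 0.1196]
orientation: [0.202, -3.134, 0.001]
force: [-0.2, 0.5, -3.5]
grip_width: 0.0273
gripper_force: 25.0
```

Call:
step_arm(
  increments=[
    [[-0.03,-0.2,0],[0,0,0],1],
    [[-0.07,-0.4,0],[0,0,0],1],
    [[-0.1,-0.6,0],[0,0,0],1],
    [[-0.14,-0.8,0],[0,0,0],1],
    [[-0.17,-0.98,0],[0,0,0],1],
  ],
)

```text
time: 16.25
position: [0.5314, 0.0401, 0.1196]
orientation: [0.202, -3.134, 0.001]
force: [0.9, -0.1, -3.2]
grip_width: 0.0273
gripper_force: 25.0
```

Call:
step_arm(
  increments=[
    [[-0.03,-0.2,0],[0,0,0],1],
    [[-0.07,-0.4,0],[0,0,0],1],
    [[-0.1,-0.6,0],[0,0,0],1],
    [[-0.14,-0.8,0],[0,0,0],1],
    [[-0.17,-0.98,0],[0,0,0],1],
  ],
)

```text
time: 16.75
position: [0.5548, -0.0358, 0.1196]
orientation: [0.202, -3.134, 0.001]
force: [0.4, 0.4, -2.8]
grip_width: 0.0272
gripper_force: 25.0
```

Call:
step_arm(
  increments=[
    [[-0.03,-0.2,0],[0,0,0],1],
    [[-0.07,-0.4,0],[0,0,0],1],
    [[-0.1,-0.6,0],[0,0,0],1],
    [[-0.14,-0.8,0],[0,0,0],1],
    [[-0.17,-0.98,0],[0,0,0],1],
  ],
)

```text
time: 17.25
position: [0.5783, -0.1118, 0.1195]
orientation: [0.202, -3.134, 0.001]
force: [-0.4, -0.4, -2.8]
grip_width: 0.0274
gripper_force: 25.0
```

Call:
step_arm(
  increments=[
    [[-0.03,-0.2,0],[0,0,0],1],
    [[-0.07,-0.4,0],[0,0,0],1],
    [[-0.1,-0.6,0],[0,0,0],1],
    [[-0.14,-0.8,0],[0,0,0],1],
    [[-0.17,-0.98,0],[0,0,0],1],
  ],
)

```text
time: 17.75
position: [0.6019, -0.1876, 0.1195]
orientation: [0.202, -3.134, 0.0]
force: [0.2, 0.5, -3.4]
grip_width: 0.0271
gripper_force: 25.0
```

Run:
```python
from h import *
st()
go([.605,-.187,.036])
```

```text
{'time': 17.75, 'position': [0.602, -0.188, 0.12], 'orientation': [0.202, -3.134, 0.0], 'force': [0.151, 0.469, -3.406], 'grip_width': 0.027, 'gripper_force': 25.0, 'q': [-0.325, 0.438, 0.723, 1.667, -0.311, 1.156, 2.178]}
shift shares [-0.041  0.002  1.044]
```

Call:
step_arm(
  increments=[
    [[-0.04,0.01,0.2],[0,0,0],1],
    [[-0.04,0.01,0.4],[0,0,0],1],
    [[-0.04,0.01,0.6],[0,0,0],1],
    [[-0.04,0.01,0.8],[0,0,0],1],
    [[-0.04,0.01,0.96],[0,0,0],1],
  ],
)

```text
time: 18.25
position: [0.6048, -0.1836, 0.0412]
orientation: [0.205, -3.133, -0.001]
force: [0.5, 0.2, -3.9]
grip_width: 0.0277
gripper_force: 25.0
```

Call:
step_arm(
  increments=[
    [[0,0,0.03],[0,0,0],1],
    [[0,0,0.06],[0,0,0],1],
    [[0,0,0.09],[0,0,0],1],
    [[0,0,0.1],[0,0,0],1],
    [[0,0,0.1],[0,0,0],1],
  ],
)

```text
time: 18.75
position: [0.6058, -0.1846, 0.0357]
orientation: [-0.204, 3.134, -0.0]
force: [-1.1, 1.2, -2.9]
grip_width: 0.0273
gripper_force: 25.0
```

Call:
step_arm(
  increments=[
    [[0,0,0.01],[0,0,0],1],
    [[0,0,0.02],[0,0,0],1],
    [[0,0,0.02],[0,0,0],1],
    [[0,0,0.02],[0,0,0],1],
    [[0,0,0.02],[0,0,0],1],
  ],
)

```text
time: 19.25
position: [0.6058, -0.1846, 0.0341]
orientation: [-0.204, 3.135, -0.0]
force: [-1.0, 1.0, 1.4]
grip_width: 0.0273
gripper_force: 25.0
```

Call:
step_arm(
  increments=[
    [[0,0,0],[0,0,0],-0.15],
    [[0,0,0],[0,0,0],-0.15],
    [[0,0,0],[0,0,0],-0.15],
    [[0,0,0],[0,0,0],-0.15],
    [[0,0,0],[0,0,0],-0.15],
  ],
)

```text
time: 19.75
position: [0.6056, -0.1846, 0.0338]
orientation: [-0.204, 3.135, -0.0]
force: [0.4, 0.3, -0.3]
grip_width: 0.0492
gripper_force: 0.0
```

Call:
step_arm(
  increments=[
    [[0,0,-0.1],[0,0,0],-0.15],
    [[0,0,-0.3],[0,0,0],-0.15],
    [[0,0,-0.5],[0,0,0],-0.15],
    [[0,0,-0.75],[0,0,0],-0.15],
    [[0,0,-1],[0,0,0],-0.15],
  ],
)

```text
time: 20.25
position: [0.6059, -0.1848, 0.1162]
orientation: [-0.203, 3.134, -0.0]
force: [-0.1, 0.2, -1.1]
grip_width: 0.0501
gripper_force: 0.0
```

Call:
step_arm(
  increments=[
    [[0,0,-0.2],[0,0,0],0.3],
    [[0,0,-0.4],[0,0,0],1],
    [[0,0,-0.6],[0,0,0],1],
    [[0,0,-0.8],[0,0,0],1],
    [[0,0,-1],[0,0,0],1],
  ],
)

```text
time: 20.75
position: [0.6055, -0.1845, 0.195]
orientation: [0.204, -3.135, -0.0]
force: [0.4, -0.3, -0.4]
grip_width: 0.0179
gripper_force: 0.0
```

Run:
```python
from h import *
c=shot('wrist','w4');st()
print(px(c,[[.603,-.188,.012],[.603,-.188,.06],[.490,-.202,.078]]))
```

```text
{'time': 20.8, 'position': [0.607, -0.185, 0.198], 'orientation': [-0.203, 3.132, -0.001], 'force': [0.134, -0.26, 2.38], 'grip_width': 0.014, 'gripper_force': 0.0, 'q': [-0.352, 0.377, 0.752, 1.573, -0.265, 1.294, 2.138]}
[[275.86468015 182.38456904]
 [275.42917554 194.3287028 ]
 [275.86525642  49.80416035]]
```

View pics/w4.png

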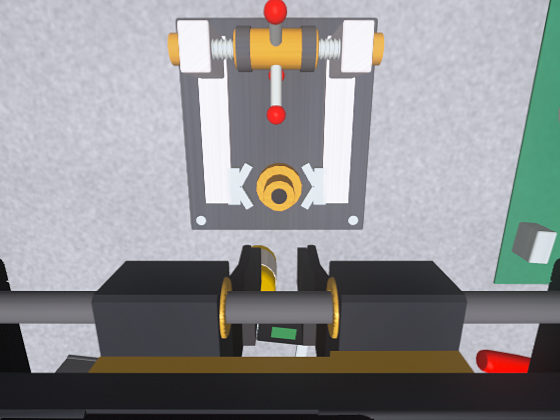

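Brass stands upright between the jaws, with its boss at (279,194). The upper spoke ball is at (275,11), tilted about 20° towards the robot, which puts the turnbuckle near 1.22 rad. I'll go behind it with the fingers shut.

Call:
step_arm(
  increments=[
    [[0.2,0,0],[0,0,0],1],
    [[0.4,0,0],[0,0,0],1],
    [[0.6,0,0],[0,0,0],1],
    [[0.8,-0.01,0],[0,0,0],1],
    [[0.98,-0.02,0],[0,0,0],1],
  ],
)

```text
time: 21.3
position: [0.5272, -0.1965, 0.1938]
orientation: [0.203, -3.135, -0.0]
force: [0.4, 0.3, 0.5]
grip_width: 0.0005
gripper_force: 0.0
```

Call:
step_arm(
  increments=[
    [[0.2,0,0],[0,0,0],1],
    [[0.4,0,0],[0,0,0],1],
    [[0.6,0,0],[0,0,0],1],
    [[0.8,-0.01,0],[0,0,0],1],
    [[1,-0.02,0],[0,0,0],1],
  ],
)

```text
time: 21.8
position: [0.4482, -0.2084, 0.1939]
orientation: [0.203, -3.135, -0.0]
force: [0.3, 0.9, -0.1]
grip_width: 0.0006
gripper_force: 0.0
```

Run:
```python
from h import *
st(); h=np.array([.490,-.202]);u=np.array([.9915,.129]);p=h-.042*u
go([p[0],p[1],.108])
```

```text
{'time': 21.8, 'position': [0.448, -0.208, 0.194], 'orientation': [0.203, -3.135, -0.0], 'force': [0.295, 0.895, -0.086], 'grip_width': 0.001, 'gripper_force': 0.0, 'q': [-0.441, 0.01, 0.805, 1.906, -0.007, 1.229, 2.066]}
shift shares [-0.004  0.012  1.073]
```

Call:
step_arm(
  increments=[
    [[0,0,0.2],[0,0,0],1],
    [[0,0,0.4],[0,0,0],1],
    [[0,0,0.6],[0,0,0],1],
    [[0,0,0.8],[0,0,0],1],
    [[0,0.01,1],[0,0,0],1],
  ],
)

```text
time: 22.3
position: [0.4488, -0.2076, 0.1134]
orientation: [-0.203, 3.135, -0.0]
force: [0.6, 0.5, 0.4]
grip_width: 0.0005
gripper_force: 0.0
```

Call:
step_arm(
  increments=[
    [[-0.05,0,0.07],[0,0,0],1],
    [[-0.12,0,0.07],[0,0,0],1],
    [[-0.2,0,0.07],[0,0,0],1],
    [[-0.28,0,0.07],[0,0,0],1],
    [[-0.36,0,0.07],[0,0,0],1],
  ],
)

```text
time: 22.8
position: [0.4781, -0.2038, 0.1087]
orientation: [-0.204, 3.135, -0.0]
force: [-3.1, -1.4, 2.7]
grip_width: 0.0007
gripper_force: 1.7
```

Call:
step_arm(
  increments=[
    [[-0.08,0,0],[0,0,0],1],
    [[-0.16,0,0],[0,0,0],1],
    [[-0.24,0,0],[0,0,0],1],
    [[-0.32,0,0],[0,0,0],1],
    [[-0.4,0,0],[0,0,0],1],
  ],
)

```text
time: 23.3
position: [0.5091, -0.1995, 0.1079]
orientation: [0.203, -3.134, -0.0]
force: [-5.0, -0.7, 1.1]
grip_width: 0.0003
gripper_force: 1.9
```

Call:
step_arm(
  increments=[
    [[0.03,0,0],[0,0,0],1],
    [[0.06,0,-0.15],[0,0,0],1],
    [[0.06,0,-0.3],[0,0,0],1],
    [[0.06,0,-0.45],[0,0,0],1],
    [[0.06,0,-0.6],[0,0,0],1],
  ],
)

```text
time: 23.8
position: [0.5047, -0.2002, 0.1579]
orientation: [-0.203, 3.133, 0.0]
force: [0.1, -0.0, -0.3]
grip_width: 0.0002
gripper_force: 0.0
```

Call:
step_arm(
  increments=[
    [[0.2,0,0],[0,0,0],1],
    [[0.4,0,0],[0,0,0],1],
    [[0.6,0,0],[0,0,0],1],
    [[0.8,0,0],[0,0,0],1],
    [[0.9,0,0],[0,0,0],1],
  ],
)

```text
time: 24.3
position: [0.4321, -0.2098, 0.1569]
orientation: [-0.202, 3.134, 0.001]
force: [0.8, -0.2, 0.4]
grip_width: 0.0006
gripper_force: 0.0
```

Run:
```python
from h import *
c=shot('wrist','w5');st(); s=arm.sense()
d=np.array(s['position'])[:2]-[.490,-.202]; print('clamp rel hub',d@[.9915,.129],d@[-.129,.9915])
# red blobs
for n,cc in (('wrist',c),):
    im=cc['image'].astype(int); m=((im[...,0]>150)&(im[...,1]<70)&(im[...,2]<70)).astype(np.uint8)
    k,_,stt,ce=cv2.connectedComponentsWithStats(m)
    print([(ce[i].round(1).tolist(),int(stt[i,4])) for i in range(1,k) if stt[i,4]>15])
u=np.array([.9915,.129,0])
for a in (-.9,-.8,-.7,-.6,-.5):
    print(a,px(c,[np.array([.49,-.202,.078])+.048*(np.sin(t)*u+np.cos(t)*np.array([0,0,1])) for t in (a,a+np.pi/2,a-np.pi/2)]).round(0).tolist())
```

```text
{'time': 24.35, 'position': [0.432, -0.21, 0.157], 'orientation': [-0.201, 3.134, 0.002], 'force': [-0.026, -0.635, -1.031], 'grip_width': 0.0, 'gripper_force': 0.0, 'q': [-0.442, 0.01, 0.822, 1.985, -0.009, 1.149, 2.083]}
clamp rel hub -0.05899102022888312 -0.0003924347057765975
[([279.2, 229.3], 166), ([278.6, 277.4], 26), ([279.2, 353.3], 108)]
-0.9 [[279.0, 262.0], [279.0, 355.0], [279.0, 235.0]]
-0.8 [[280.0, 269.0], [279.0, 357.0], [279.0, 233.0]]
-0.7 [[280.0, 276.0], [279.0, 357.0], [279.0, 231.0]]
-0.6 [[280.0, 283.0], [279.0, 357.0], [279.0, 229.0]]
-0.5 [[280.0, 291.0], [279.0, 356.0], [279.0, 228.0]]
```

Call:
step_arm(
  increments=[
    [[0,0,0.15],[0,0,0],1],
    [[0,0,0.3],[0,0,0],1],
    [[0,0,0.45],[0,0,0],1],
    [[0,0,0.6],[0,0,0],1],
    [[0,0,0.61],[0,0,0],1],
  ],
)

```text
time: 24.85
position: [0.4318, -0.2092, 0.1052]
orientation: [0.203, -3.131, 0.0]
force: [0.6, 0.2, 0.5]
grip_width: 0.0005
gripper_force: 0.0
```

Call:
step_arm(
  increments=[
    [[-0.1,0,0],[0,0,0],1],
    [[-0.2,0,0],[0,0,0],1],
    [[-0.3,0,0],[0,0,0],1],
    [[-0.4,0,0],[0,0,0],1],
    [[-0.5,0,0],[0,0,0],1],
  ],
)

```text
time: 25.35
position: [0.4732, -0.2044, 0.1077]
orientation: [0.203, -3.135, 0.0]
force: [-3.4, -0.4, 2.7]
grip_width: 0.0003
gripper_force: 2.0
```

Call:
step_arm(
  increments=[
    [[-0.1,0,0],[0,0,0],1],
    [[-0.2,0,0],[0,0,0],1],
    [[-0.3,0,0],[0,0,0],1],
    [[-0.4,0,0],[0,0,0],1],
    [[-0.49,0,0],[0,0,0],1],
  ],
)

```text
time: 25.85
position: [0.5117, -0.1991, 0.1071]
orientation: [0.204, -3.134, -0.0]
force: [-7.3, -1.5, -1.1]
grip_width: 0.001
gripper_force: 3.9
```

Call:
step_arm(
  increments=[
    [[0.03,0,0],[0,0,0],1],
    [[0.06,0,-0.15],[0,0,0],1],
    [[0.06,0,-0.3],[0,0,0],1],
    [[0.06,0,-0.45],[0,0,0],1],
    [[0.06,0,-0.6],[0,0,0],1],
  ],
)

```text
time: 26.35
position: [0.5072, -0.1999, 0.1572]
orientation: [-0.203, 3.133, 0.0]
force: [0.7, 0.3, -0.5]
grip_width: 0.0005
gripper_force: 0.0
```

Call:
step_arm(
  increments=[
    [[0.2,0,0],[0,0,0],1],
    [[0.4,0,0],[0,0,0],1],
    [[0.6,0,0],[0,0,0],1],
    [[0.8,0,0],[0,0,0],1],
    [[0.94,0,0],[0,0,0],1],
  ],
)

```text
time: 26.85
position: [0.4315, -0.2099, 0.1562]
orientation: [-0.203, 3.134, 0.001]
force: [0.2, -0.3, 0.6]
grip_width: 0.0002
gripper_force: 0.0
```

Run:
```python
from h import *
c=shot('wrist','w6');st(); s=arm.sense()
d=np.array(s['position'])[:2]-[.490,-.202]; print('clamp rel hub',d@[.9915,.129],d@[-.129,.9915])
im=c['image'].astype(int); m=((im[...,0]>150)&(im[...,1]<70)&(im[...,2]<70)).astype(np.uint8)
k,_,stt,ce=cv2.connectedComponentsWithStats(m)
print([(ce[i].round(1).tolist(),int(stt[i,4])) for i in range(1,k) if stt[i,4]>15])
u=np.array([.9915,.129,0])
for a in (-.9,-.8,-.7,-.6,-.5):
    print(a,px(c,[np.array([.49,-.202,.078])+.048*(np.sin(t)*u+np.cos(t)*np.array([0,0,1])) for t in (a,a+np.pi/2,a-np.pi/2)]).round(0).tolist())
```

```text
{'time': 26.9, 'position': [0.43, -0.21, 0.156], 'orientation': [-0.201, 3.134, 0.002], 'force': [-0.903, -1.339, -1.565], 'grip_width': 0.0, 'gripper_force': 0.0, 'q': [-0.454, 0.007, 0.835, 1.988, -0.007, 1.148, 2.083]}
clamp rel hub -0.06040071214607308 -0.0006169696306861295
[([279.1, 229.1], 176), ([278.6, 283.4], 26), ([278.8, 353.9], 83)]
-0.9 [[279.0, 263.0], [279.0, 357.0], [279.0, 236.0]]
-0.8 [[279.0, 270.0], [279.0, 358.0], [279.0, 234.0]]
-0.7 [[279.0, 277.0], [279.0, 358.0], [279.0, 232.0]]
-0.6 [[280.0, 285.0], [279.0, 358.0], [279.0, 230.0]]
-0.5 [[280.0, 292.0], [279.0, 357.0], [279.0, 229.0]]
```

Call:
step_arm(
  increments=[
    [[0,0,0.15],[0,0,0],1],
    [[0,0,0.3],[0,0,0],1],
    [[0,0,0.45],[0,0,0],1],
    [[0,0,0.55],[0,0,0],1],
    [[0,0,0.55],[0,0,0],1],
  ],
)

```text
time: 27.4
position: [0.4313, -0.2094, 0.1097]
orientation: [0.203, -3.132, 0.001]
force: [-0.2, -0.4, 1.2]
grip_width: 0.0005
gripper_force: 0.0
```

Call:
step_arm(
  increments=[
    [[-0.1,0,0],[0,0,0],1],
    [[-0.2,0,0],[0,0,0],1],
    [[-0.3,0,0],[0,0,0],1],
    [[-0.4,0,0],[0,0,0],1],
    [[-0.48,0,0],[0,0,0],1],
  ],
)

```text
time: 27.9
position: [0.4709, -0.2047, 0.1116]
orientation: [0.204, -3.134, 0.0]
force: [-3.5, -0.8, 2.0]
grip_width: 0.0006
gripper_force: 2.0
```

Call:
step_arm(
  increments=[
    [[-0.02,0,0],[0,0,0],1],
    [[-0.04,0,0],[0,0,0],1],
    [[-0.06,0,0],[0,0,0],1],
    [[-0.08,0,0],[0,0,0],1],
    [[-0.1,0,0],[0,0,0],1],
  ],
)

```text
time: 28.4
position: [0.478, -0.2037, 0.1114]
orientation: [0.203, -3.135, -0.0]
force: [-5.3, -0.3, 2.6]
grip_width: 0.0007
gripper_force: 2.5
```

Call:
step_arm(
  increments=[
    [[-0.02,0,0],[0,0,0],1],
    [[-0.04,0,0],[0,0,0],1],
    [[-0.05,0,0],[0,0,0],1],
    [[-0.05,0,0],[0,0,0],1],
    [[-0.05,0,0],[0,0,0],1],
  ],
)

```text
time: 28.9
position: [0.4815, -0.2032, 0.1113]
orientation: [0.203, -3.134, -0.001]
force: [-6.8, -0.5, 5.2]
grip_width: 0.0003
gripper_force: 3.2
```

Call:
step_arm(
  increments=[
    [[-0.02,0,0],[0,0,0],1],
    [[-0.04,0,0],[0,0,0],1],
    [[-0.05,0,0],[0,0,0],1],
    [[-0.05,0,0],[0,0,0],1],
    [[-0.05,0,0],[0,0,0],1],
  ],
)

```text
time: 29.4
position: [0.4843, -0.2028, 0.111]
orientation: [0.202, -3.132, -0.001]
force: [-10.5, -1.7, 5.7]
grip_width: 0.0004
gripper_force: 5.2
```

Call:
step_arm(
  increments=[
    [[-0.02,0,0],[0,0,0],1],
    [[-0.04,0,0],[0,0,0],1],
    [[-0.05,0,0],[0,0,0],1],
    [[-0.05,0,0],[0,0,0],1],
    [[-0.05,0,0],[0,0,0],1],
  ],
)

```text
time: 29.9
position: [0.4868, -0.2025, 0.1105]
orientation: [0.201, -3.129, -0.002]
force: [-14.7, -0.5, 7.2]
grip_width: 0.0004
gripper_force: 8.0
```

Call:
step_arm(
  increments=[
    [[-0.02,0,0],[0,0,0],1],
    [[-0.03,0,0],[0,0,0],1],
    [[-0.03,0,0],[0,0,0],1],
    [[-0.03,0,0],[0,0,0],1],
    [[-0.03,0,0],[0,0,0],1],
  ],
)

```text
time: 30.4
position: [0.4882, -0.2023, 0.1102]
orientation: [0.2, -3.127, -0.003]
force: [-18.1, -1.2, 8.6]
grip_width: 0.0005
gripper_force: 9.9
```

18 N at the spoke, so the turnbuckle is firm. I'll back off, lift clear and check.

Call:
step_arm(
  increments=[
    [[0.08,0,0],[0,0,0],1],
    [[0.16,0,0],[0,0,0],1],
    [[0.25,0,0],[0,0,0],1],
    [[0.35,0,0],[0,0,0],1],
    [[0.35,0,0],[0,0,0],1],
  ],
)

```text
time: 30.9
position: [0.4641, -0.2054, 0.1115]
orientation: [-0.203, 3.134, 0.001]
force: [-0.6, -1.0, -0.5]
grip_width: 0.0003
gripper_force: 0.0
```

Call:
step_arm(
  increments=[
    [[0,0,-0.2],[0,0,0],1],
    [[0,0,-0.4],[0,0,0],1],
    [[0,0,-0.6],[0,0,0],1],
    [[0,0,-0.8],[0,0,0],1],
    [[0,0,-1],[0,0,0],1],
  ],
)

```text
time: 31.4
position: [0.4651, -0.2051, 0.1923]
orientation: [-0.204, 3.134, 0.0]
force: [0.2, -0.4, -0.3]
grip_width: 0.0005
gripper_force: 0.0
```

Call:
step_arm(
  increments=[
    [[-0.2,0,-0.1],[0,0,0],1],
    [[-0.4,0,-0.2],[0,0,0],1],
    [[-0.6,0,-0.3],[0,0,0],1],
    [[-0.8,0,-0.3],[0,0,0],1],
    [[-1,0,-0.3],[0,0,0],1],
  ],
)

```text
time: 31.9
position: [0.5453, -0.1945, 0.2158]
orientation: [-0.205, 3.134, -0.0]
force: [-0.9, 0.6, 0.3]
grip_width: 0.0002
gripper_force: 0.0
```

Call:
step_arm(
  increments=[
    [[-0.2,0,0],[0,0,0],1],
    [[-0.4,0,0],[0,0,0],1],
    [[-0.6,0,0],[0,0,0],1],
    [[-0.8,0,0],[0,0,0],1],
    [[-0.8,0,0],[0,0,0],1],
  ],
)

```text
time: 32.4
position: [0.6093, -0.1853, 0.2148]
orientation: [-0.207, 3.135, -0.001]
force: [-0.2, -0.3, -0.2]
grip_width: 0.0002
gripper_force: 0.0
```

Run:
```python
from h import *
c=shot('wrist','w7');st()
print(px(c,[[.603,-.188,.012],[.603,-.188,.06],[.490,-.202,.126]]))
im=cv2.imread('pics/w7.png'); cv2.imwrite('pics/c7.png',cv2.resize(im[0:280,120:440],(640,560)))
```

```text
{'time': 32.45, 'position': [0.608, -0.186, 0.215], 'orientation': [0.205, -3.134, 0.001], 'force': [0.161, 0.021, 1.142], 'grip_width': 0.0, 'gripper_force': 0.0, 'q': [-0.378, 0.383, 0.797, 1.543, -0.278, 1.333, 2.15]}
[[277.34271874 174.84696924]
 [277.1166487  185.07608348]
 [278.02714894  37.40339766]]
```

View pics/c7.png

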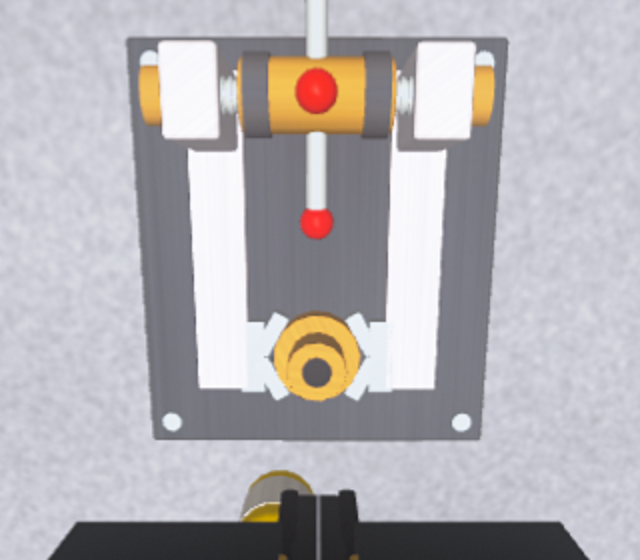

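The brass bushing is upright and centred in both V jaws at crop (316,358). The upper spoke ball at (316,91) is just past vertical, at about 4.9 rad. The bottle stands undisturbed and the arm is clear, so I'll hand in.

```bash
python3 -c "
from bench import arm
print(arm.hand_in())"
```

```text
the job is handed in; nothing more can be done
None
```

The job is handed in: the steel bushing stands in the blue tray, and the brass bushing stands upright and centred between the closed jaws. The turnbuckle was pushed to about 18 N at the spoke; the hand-in call returned no verdict.

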